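# Tip a heating block wells-up and slide it into the rack

### The job

One aluminium heating block has been left standing on its end on the bench. Tip it over so that its wells face up like the other two blocks, then put it lengthwise into the empty bay of the rack, lying flat and pushed fully home against the back stop. Leave the two parked blocks, the beaker, the amber bottle and the vial standing where they are.

Things in the scene. Friction and masses are not known exactly. Their poses are not given: they have to be found in the camera images.
- block_center (a point): Loose aluminium block (0.2-0.42 kg), this point its centre: 80 mm long (own x), 50 wide (own y), 40 thick (own z). Own +z points out of the 80 x 50 face with six round wells (14 wide, 30 deep); opposite face plain. At first it stands 80 mm tall on an end, own +x up, wells facing the robot or to a side. A push of about 1 N high on the well face tips it over its far lower edge, wells up.
- bay_home (a point): Empty bay (left, middle or right of three): the block's centre when fully home, 20 mm above the bench. +x runs from the open front (towards the robot) to the back stop, whose face is 40 mm beyond this point. No floor: the block slides on the bench. Side walls 60 mm apart inside, 6 thick, 15 high, begin 45 mm before this point; flared lips at the mouth begin 57 mm before it.
- parked_a_center (a point): Centre of one of two loose blocks of the same kind already parked in the other bays, wells up, 40 mm tall; same axes as the block's.
- parked_b_center (a point): Centre of the other parked block; same as above.
- beaker_mid (a point): Empty clear beaker, 78 x 88 mm, 94 mm tall, standing loose on the bench near the hotplate; this point is half-way up, its own z is up.
- amber_mid (a point): Amber bottle with black cap, 48 mm wide, 114 mm tall, loose; this point is half-way up, its own z is up.
- vial_mid (a point): Small sample vial with white cap, 23 mm wide, 45 mm tall, loose; this point is half-way up, its own z is up.
- rack: Steel rack fixed to the bench: a back rail 250 mm long and 18 mm high with three bays side by side, 80 mm apart. Origin on the bench under the middle bay's home point; +x from the open fronts to the back, +y along the rail.
Mind the look-alikes: they are no part of the job. Leave any pink or red look-alike of the part that bears bay_home alone.

How it is judged:
By the outcome, as a careful person would: the job done as asked, in the order asked, and still so for the second after the job is handed in, with the robot touching nothing.
It also fails if it takes over 54 s, if anything falls off the work surface, if the arm or the gripper's body presses on something with over 40 N, if the wrist force passes 120 N, or if a joint passes its speed limit or range.

### The arm

A 6-joint arm with a two-finger parallel gripper is mounted at the origin on a cart in front of the work surface, level with it; the furniture and walls round the work are solid. World frame = base frame: x ahead of the robot, y to its left, z up, the work surface at z = 0. Lengths are in m, angles in rad, forces in N, time in s.
With the tool pointing down it reaches from about 0.35 to 0.775 m from the base axis. Payload 7.3 kg.
Tool frame: the origin (TCP) lies on the centre line of the jaws, within the pads' length; the fingertips stand ahead of it and the grasp point (between the pads) lies 11 mm behind it (robot.nose_length is the z of the fingertips in the tool frame, in m); z points along the fingers, y is the line along which they close (so a half turn about z gives the same grasp; the last joint's range is limited). The gripper opens to 92 mm and grips with 3 to 60 N. Pads are 19 mm wide; open, the fingers measure 130 mm over their backs; the gripper's body (75 mm by 190 mm) begins 47 mm behind the grasp point.
Start: joints at [-1.377, 0.342, 1.524, -0, 1.275, -0.146], TCP at [0.175, -0.495, 0.235] pointing down, gripper open.
Joint ranges: [-2.53, 2.53], [-0.77, 2.02], [0.04, 2.7], [-1, 4.14], [0.28, 2.66], [-3.11, 3.11]. Speed limits (rad/s): [2.57, 2.57, 3.14, 3.14, 3.14, 3.14].

### API

Orientations are given as [roll, pitch, yaw] about the fixed x, y, z axes, in that order (R = Rz(yaw) Ry(pitch) Rx(roll)).
In Python, from cell import robot, cams gives the robot as it stands. The module is installed in compiled form; this text tells all that it offers.
- The arm moves only by the tool carry_out, never from a script. Its argument "deltas" is a list of rows, each a list of 7 numbers: the shift along the tool's x, y, z in cm, then the turn, a rotation vector about the tool's x, y, z in rad, then the opening, from 0 (shut) to 1 (fully open). A call has exactly 8 rows; each row shifts and turns the commanded pose from where the row before left it, along the tool's axes as they then stand; what a row does not reach is not made up. A row lasts 1/12 s, in which the tool goes at most 41.7 mm and 7.16 degrees, less where a joint would pass 70% of its speed; a pose out of reach is approached as far as the arm can. A call is refused whole if a number of a shift passes 4.17 or a number of a turn 0.125, either way. A call with a gripper value outside its range is refused whole. The fingers move at their own pace and stop on an object; "force" is the grip in N (left out, the last holds). Time passes only in rows, so rows that do not move let the fingers close, or fill a call up. It gives the time, the measured TCP pose, the force, the opening and the grip force at its end, in the units of the state.
- robot.observe(): the state, without advancing time (a new reading comes with each control period).
- cams.read_camera(name): name is "side" or "top"; returns a dict with "image" (480x640x3 uint8, blue, green, red), "depth" (480x640 float32, m along the optical axis (not along the pixel's ray), 0 where there is no reading), "fx", "fy", "cx", "cy" (pixels), "world_to_cam" (4x4, takes a point from world to camera coordinates). Camera axes: x right, y up, looking along -z (the intrinsics and any distortion apply to the point x, -y, -z); pixel columns grow to the right and rows downward; lengths in m; the calibration is good to about 2 mm. A picture is of the moment at which its call begins.
- robot.hand_in(): hands the job in; it is judged then, once.
The state is a dict: "time": time; "qpos": joint angles; "qvel": joint speeds; "joint_efforts": joint torques, N m; "tool_pos": TCP position; "tool_rot": TCP orientation; "contact_force": force on the tool from outside, world axes, zero at the start; "torque": the same for the moment, N m; "opening": finger opening in m; "grip_force": force on a finger pad.
Only numpy, scipy, OpenCV 4.12 (cv2) and the standard library are available. Lean on these libraries where they do the work, as an engineer would, in place of code of your own. Each camera call takes 0.05 s, during which the arm holds its last target. There are 200 camera calls.

## Working session

There is one attempt and no reset: what is moved stays moved. The work goes in short steps, Python scripts to look and compute and a tool call to move; the robot and the scene stay as the last step left them, time stands still between calls to the robot, and variables do not carry over. Pictures are saved under pics/ and viewed, at most 10 in all, crops included, and the job is handed in when it is done.

Besides the shell and the picture viewer there is one more tool, called as name([rows], argument=value, ...), one row to a line, values as JSON. carry_out: Moves the arm, as the interface text tells. Its arguments: {"type":"object","properties":{"deltas":{"type":"array","items":{"type":"array","items":{"type":"number"}}},"force":{"type":"number"}},"required":["deltas"]}

```bash
mkdir -p pics; cat > h.py <<'E'
import numpy as np, cv2
from cell import robot, cams
def cloud(c):
    d=c["depth"].astype(float); v,u=np.mgrid[:480,:640]
    P=np.stack([(u-c["cx"])/c["fx"]*d,-(v-c["cy"])/c["fy"]*d,-d],-1)
    T=np.linalg.inv(c["world_to_cam"]); W=P@T[:3,:3].T+T[:3,3]; W[d==0]=np.nan
    return W
E
python3 - <<'E'
from h import *
s=robot.observe(); print(s, robot.nose_length)
for n in ("top","side"):
    c=cams.read_camera(n); cv2.imwrite(f"pics/{n}0.png",c["image"]); np.save(f"{n}0.npy",cloud(c)); print(n,c["fx"],c["cx"],c["cy"],np.round(np.linalg.inv(c["world_to_cam"]),3).tolist(), c.keys())
E
```

```text
{'time': 0.0, 'qpos': array([-1.37703244e+00,  3.42756055e-01,  1.52499242e+00,  4.25219938e-09,
        1.27542180e+00, -1.45989759e-01]), 'qvel': array([-0.00141374, -0.00077426,  0.00024807, -0.00125318, -0.00105643,
       -0.0005005 ]), 'joint_efforts': array([ 4.81965380e-04, -4.31234729e+01, -2.44219548e+01,  7.16570509e-02,
        5.58310084e-02, -1.18503563e-04]), 'tool_pos': array([ 0.1749088 , -0.49459256,  0.23403625]), 'tool_rot': array([-3.14003181e+00, -2.29503464e-04,  3.39753467e-01]), 'contact_force': array([0.38950534, 0.30918266, 0.88303353]), 'torque': array([ 0.01551661, -0.02528452, -0.01821994]), 'grip_force': 0.0, 'opening': 0.0918978242692706} 0.008
top 501.969488771506 323.3438396799897 240.39660004540764 [[-0.009, 0.988, -0.155, 0.314], [-1.0, -0.009, 0.002, -0.218], [0.001, 0.155, 0.988, 1.513], [0.0, 0.0, 0.0, 1.0]] dict_keys(['image', 'depth', 'fx', 'fy', 'cx', 'cy', 'world_to_cam'])
side 471.28794892089195 308.8892756452508 241.11982978198742 [[0.988, 0.064, -0.14, 0.33], [-0.153, 0.446, -0.882, -1.347], [0.006, 0.893, 0.45, 0.629], [0.0, 0.0, 0.0, 1.0]] dict_keys(['image', 'depth', 'fx', 'fy', 'cx', 'cy', 'world_to_cam'])
```

View pics/top0.png

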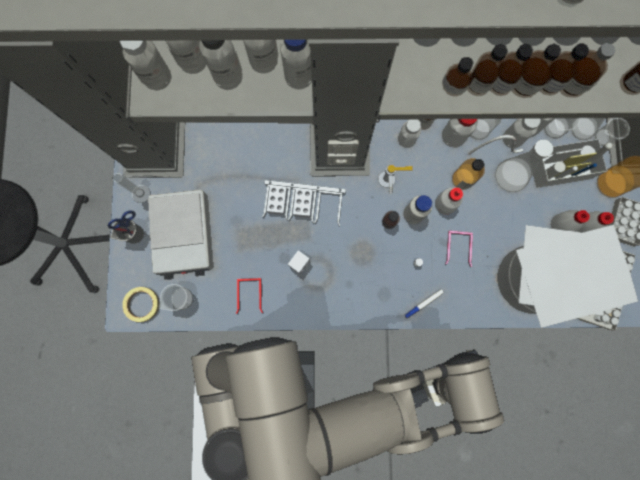

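View pics/side0.png

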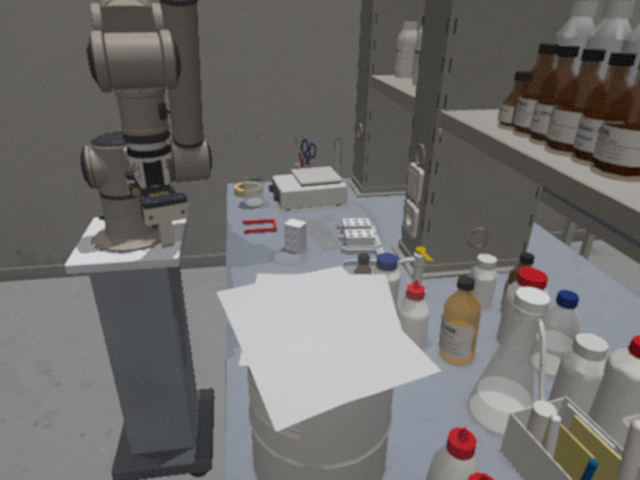

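The block is at about (299,261) in the top view. The rack is at (265–345,180–222) with its right bay (330,205) empty. Zooming in and measuring next.

```bash
python3 - <<'E'
from h import *
a=cv2.imread("pics/top0.png")[165:315,230:430]; b=cv2.imread("pics/side0.png")[190:280,230:390]
a=cv2.resize(a,None,fx=2,fy=2,interpolation=2);a=cv2.resize(a,(760,570),interpolation=2)[:, :]
a=cv2.resize(cv2.imread("pics/top0.png")[165:290,250:360],(500,568),interpolation=2); b=cv2.resize(cv2.imread("pics/side0.png")[205:265,270:318],(290,363),interpolation=2)
o=np.zeros((568,800,3),np.uint8);o[:,:500]=a;o[:363,505:795]=b
cv2.imwrite("pics/z0.png",o)
T=np.load("top0.npy");S=np.load("side0.npy")
def blob(W,lo,hi,zl,zh,name):
    m=(W[...,0]>lo[0])&(W[...,0]<hi[0])&(W[...,1]>lo[1])&(W[...,1]<hi[1])&(W[...,2]>zl)&(W[...,2]<zh)
    n,l,st,ce=cv2.connectedComponentsWithStats(m.astype(np.uint8))
    for i in range(1,n):
        if st[i,4]<25: continue
        p=W[l==i]; r=cv2.minAreaRect(p[:,:2].astype(np.float32))
        print(name,st[i],np.round(p.mean(0),3),"rect",np.round(r[0],3),np.round(r[1],3),round(r[2],1),"z",np.round(np.percentile(p[:,2],[5,95]),3))
print("table z",np.nanmedian(T[240:280,330:370,2]))
blob(T,(.25,-.5),(.62,.3),.065,.095,"top80")
blob(T,(.25,-.5),(.65,.3),.03,.05,"top40")
blob(T,(.25,-.5),(.65,.3),.01,.025,"top18")
blob(T,(.25,-.7),(.75,.4),.1,.13,"tall")
blob(S,(.25,-.25),(.65,.1),.02,.095,"side")
E
```

```text
table z -0.0005949774535569663
top80 [ 151  213   59   62 1604] [0.498 0.184 0.079] rect [0.533 0.197] [0.159 0.166] 5.9 z [0.071 0.085]
top80 [384 212  16  15 111] [ 0.596 -0.418  0.076] rect [ 0.6   -0.422] [0.044 0.038] 85.9 z [0.067 0.087]
top80 [408 212  11   8  35] [ 0.608 -0.483  0.081] rect [ 0.607 -0.483] [0.033 0.006] 53.8 z [0.066 0.092]
top80 [288 251  21  22 249] [ 0.478 -0.149  0.079] rect [ 0.479 -0.149] [0.04 0.05] 53.3 z [0.075 0.084]
top80 [159 284  29  27 268] [0.377 0.211 0.086] rect [0.379 0.202] [0.077 0.074] 87.0 z [0.071 0.094]
top40 [267 206  17   7  77] [ 0.639 -0.078  0.039] rect [ 0.641 -0.078] [0.05  0.017] 85.2 z [0.032 0.044]
top40 [293 206  18  11 117] [ 0.636 -0.159  0.039] rect [ 0.638 -0.157] [0.049 0.029] 82.6 z [0.033 0.045]
top40 [405 207  12  16  33] [ 0.614 -0.479  0.039] rect [ 0.618 -0.479] [0.052 0.015] 31.2 z [0.031 0.048]
top40 [207 208   6  63  95] [0.549 0.116 0.041] rect [0.553 0.116] [0.185 0.013] 1.6 z [0.032 0.049]
top40 [167 287  13  22  51] [0.382 0.226 0.04 ] rect [0.382 0.221] [0.029 0.062] 78.8 z [0.031 0.048]
top40 [181 288  11
[... 2071 characters left out ...]
 14  10  44] [0.586 0.336 0.119] rect [0.589 0.331] [0.012 0.041] 21.5 z [0.107 0.129]
tall [150 222  11   8  28] [0.58  0.257 0.102] rect [0.58 0.26] [0.017 0.03 ] 14.0 z [0.1   0.104]
tall [162 222  17   9  30] [0.579 0.22  0.102] rect [0.576 0.218] [0.052 0.014] 63.1 z [0.1   0.106]
tall [181 226  10  14  32] [0.563 0.173 0.102] rect [0.563 0.174] [0.017 0.038] 55.9 z [0.1   0.105]
tall [150 235  12  10  47] [0.541 0.256 0.103] rect [0.544 0.256] [0.034 0.024] 32.5 z [0.1   0.107]
side [284 219  22  29 528] [ 0.477 -0.163  0.055] rect [ 0.478 -0.154] [0.047 0.054] 53.0 z [0.024 0.081]
side [342 219  15  26 226] [ 0.636 -0.142  0.035] rect [ 0.636 -0.121] [0.136 0.029] 89.3 z [0.022 0.041]
```

View pics/z0.png

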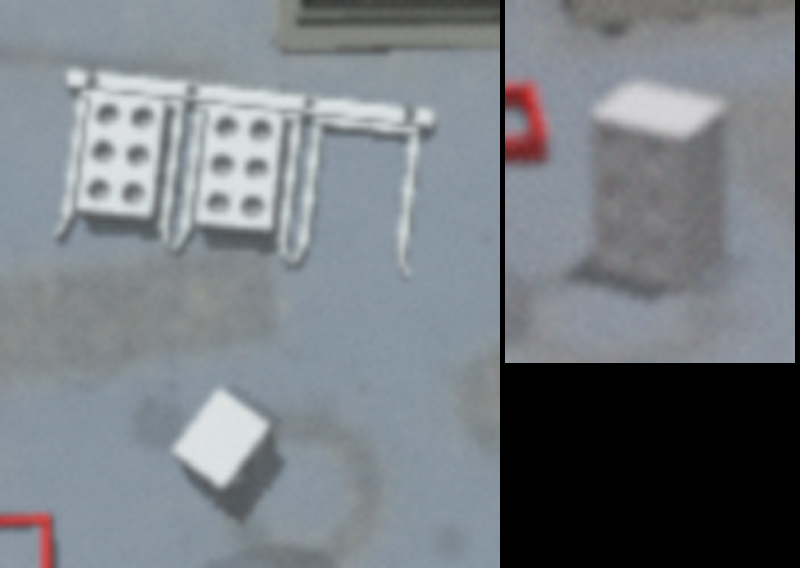

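```bash
python3 - <<'E'
from h import *
S=np.load("side0.npy")
ims=[cams.read_camera("side") for _ in range(10)]
W=np.nanmedian([cloud(c) for c in ims],0); g=np.mean([c["image"] for c in ims],0).mean(-1)
n=np.array([-.6,-.8]); e=np.array([.8,-.6]); c=np.array([.479,-.149])
p=W[212:256,280:310]; q=p[...,:2]-c
np.set_printoptions(linewidth=220)
print((np.round(1000*(q@n))).astype(int)[::1,3:28])
g=g[205:265,270:320]; g=np.clip((g-g[15:45,15:30].min())/(np.ptp(g[15:45,15:30]))*255,0,255).astype(np.uint8)
t=cams.read_camera; tt=np.mean([t("top")["image"] for _ in range(10)],0)
tt=tt[235:285,275:325].mean(-1);tt=cv2.normalize(tt,None,0,255,cv2.NORM_MINMAX).astype(np.uint8)
o=np.zeros((480,800),np.uint8);o[:,:400]=cv2.resize(g,(400,480),interpolation=2);o[:400,400:]=cv2.resize(tt,(400,400),interpolation=2);cv2.imwrite("pics/z1.png",o)
E
```

```text
[[-208 -208 -210 ... -244 -245 -247]
 [-201 -202 -203 ... -237 -236 -240]
 [-193 -195 -195 ... -227 -231 -235]
 ...
 [  45   42   41 ...   13   12   12]
 [  47   46   47 ...   19   18   16]
 [  53   54   52 ...   24   24   22]]
```

View pics/z1.png

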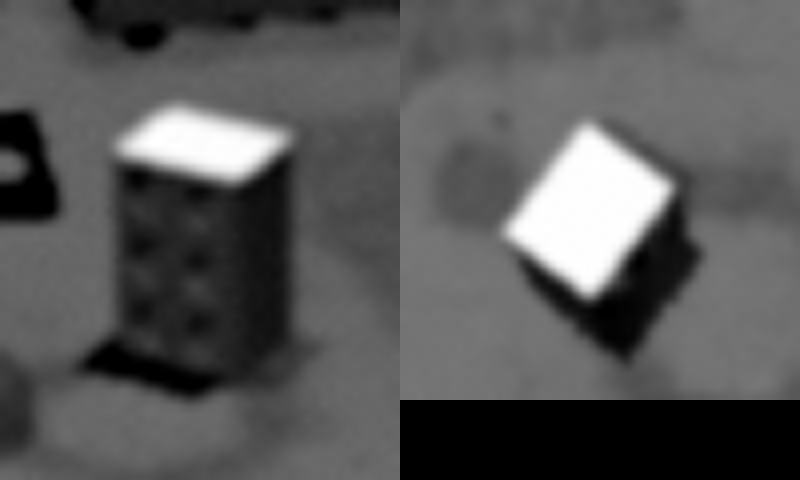

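The side view shows the 2×3 wells on the wide face, at (120–240,170–360) in the crop. That puts the well normal at about (-0.6,-0.8), so I push along (+0.6,+0.8). Next I measure the rack.

```bash
python3 - <<'E'
from h import *
W=np.nanmedian([cloud(cams.read_camera("top")) for _ in range(8)],0)
print("t",robot.observe()["time"])
def sel(x0,x1,y0,y1,z0,z1):
    m=(W[...,0]>x0)&(W[...,0]<x1)&(W[...,1]>y0)&(W[...,1]<y1)&(W[...,2]>z0)&(W[...,2]<z1); return m
m=sel(.58,.75,-.22,-.02,.035,.045)
n,l,st,ce=cv2.connectedComponentsWithStats(m.astype(np.uint8))
for i in range(1,n):
    if st[i,4]>40: r=cv2.minAreaRect(W[l==i][:,:2].astype(np.float32)); print("parked",np.round(r[0],4),np.round(r[1],4),r[2],st[i])
m=sel(.6,.76,-.34,.0,.008,.024); p=W[m]; v,u=np.nonzero(m)
th=np.radians(-6.5); ex=np.array([np.cos(th),np.sin(th)]); ey=np.array([-ex[1],ex[0]])
print(np.histogram(p[:,:2]@ex,bins=np.arange(.6,.78,.006)))
q=p[p[:,1]<-.17]; print("bay walls y'",np.histogram(q[(q[:,:2]@ex)<.675][:,:2]@ey,bins=np.arange(-.24,-.08,.006)))
r=p[(p[:,:2]@ex)>.69]; f=np.polyfit(r[:,1],r[:,0],1); print("rail x=",f, "ymin/max",r[:,1].min(),r[:,1].max())
print("column", np.nanmin(W[150:178,320:370,0]), np.round(W[150:185:3,345],3))
E
```

```text
t 1.5
parked [ 0.6736 -0.0811] [0.0502 0.0809] 83.2322006225586 [267 185  19  28 336]
parked [ 0.664  -0.1601] [0.05   0.0809] 83.79167938232422 [293 188  19  28 334]
(array([  0,   0,   0,   2,  19,  18,  57,  23,  42,  59,  24,  27,  27,
        53,  39,  24,  26,  44,  52,  45, 100, 170, 126,   6,   0,   0,
         0,   0,   2,   4]), array([0.6  , 0.606, 0.612, 0.618, 0.624, 0.63 , 0.636, 0.642, 0.648,
       0.654, 0.66 , 0.666, 0.672, 0.678, 0.684, 0.69 , 0.696, 0.702,
       0.708, 0.714, 0.72 , 0.726, 0.732, 0.738, 0.744, 0.75 , 0.756,
       0.762, 0.768, 0.774, 0.78 ]))
bay walls y' (array([ 0,  0,  0,  0,  0,  0,  7, 22,  0,  0,  0,  0,  0,  0,  0,  0,  0,
        7, 26,  3, 27,  6,  3,  5,  0,  0]), array([-0.24 , -0.234, -0.228, -0.222, -0.216, -0.21 , -0.204, -0.198,
       -0.192, -0.186, -0.18 , -0.174, -0.168, -0.162, -0.156, -0.15 ,
       -0.144, -0.138, -0.132, -0.126, -0.12 , -0.114, -0.108, -0.102,
       -0.096, -0.09 , -0.084]))
rail x= [0.07804834 0.72238409] ymin/max -0.33746130295071725 -0.043554350703222264
column 0.7486971632888941 [[ 0.758 -0.282  0.228]
 [ 0.757 -0.282  0.207]
 [ 0.762 -0.284  0.166]
 [ 0.76  -0.285  0.146]
 [ 0.761 -0.286  0.115]
 [ 0.773 -0.289  0.051]
 [ 0.77  -0.29   0.03 ]
 [ 0.767 -0.291  0.008]
 [ 0.758 -0.291  0.006]
 [ 0.75  -0.291  0.001]
 [ 0.74  -0.291 -0.001]
 [ 0.731 -0.291 -0.001]]
```

carry_out([
  [2.5,-1.35,0,0,0,0,0],
  [2.5,-1.35,0,0,0,0,0],
  [2.5,-1.35,0,0,0,0,0],
  [2.5,-1.35,0,0,0,0,0],
  [2.5,-1.35,0,0,0,0,0],
  [2.5,-1.35,0,0,0,0,0],
  [2.5,-1.35,0,0,0,0,0],
  [2.5,-1.35,0,0,0,0,0],
], force=10)

```text
time: 2.17
tool_pos: [0.3283, -0.3254, 0.2349]
tool_rot: [3.141, -0.0, 0.34]
contact_force: [0.5, 0.1, 0.1]
opening: 0.0428
grip_force: 0.0
```

carry_out([
  [1.7,-0.9,0,0,0,0,0],
  [1.7,-0.9,0,0,0,0,0],
  [1.7,-0.9,0,0,0,0,0],
  [1.7,-0.9,0,0,0,0,0],
  [1.7,-0.9,0,0,0,0,0],
  [1.7,-0.9,0,0,0,0,0],
  [1.7,-0.9,0,0,0,0,0],
  [1.7,-0.9,0,0,0,0,0],
])

```text
time: 2.83
tool_pos: [0.4324, -0.2125, 0.2348]
tool_rot: [3.141, -0.0, 0.34]
contact_force: [-1.0, 0.0, -0.8]
opening: 0.0006
grip_force: 0.0
```

carry_out([
  [0,0,2.0,0,0,-0.074,0],
  [0,0,2.0,0,0,-0.074,0],
  [0,0,2.0,0,0,-0.074,0],
  [0,0,2.0,0,0,-0.074,0],
  [0,0,2.0,0,0,-0.074,0],
  [0,0,2.0,0,0,-0.074,0],
  [0,0,2.0,0,0,-0.074,0],
  [0,0,2.0,0,0,-0.074,0],
])

```text
time: 3.5
tool_pos: [0.4319, -0.2134, 0.0739]
tool_rot: [3.141, 0.0, 0.935]
contact_force: [-0.0, -0.5, 0.2]
opening: 0.0009
grip_force: 0.0
```

carry_out([
  [1.5,0,0,0,0,0,0],
  [1.5,0,0,0,0,0,0],
  [1.2,0,0,0,0,0,0],
  [0.6,0,0,0,0,0,0],
  [0.6,0,0,0,0,0,0],
  [0.6,0,0,0,0,0,0],
  [0.6,0,0,0,0,0,0],
  [0.6,0,0,0,0,0,0],
])

```text
time: 4.17
tool_pos: [0.475, -0.1553, 0.0749]
tool_rot: [3.141, 0.0, 0.932]
contact_force: [-0.1, 0.1, -0.3]
opening: 0.0003
grip_force: 0.1
```

carry_out([
  [0.6,0,0,0,0,0,0],
  [0.6,0,0,0,0,0,0],
  [0.6,0,0,0,0,0,0],
  [0,0,0,0,0,0,0],
  [0,0,0,0,0,0,0],
  [0,0,0,0,0,0,0],
  [0,0,0,0,0,0,0],
  [0,0,0,0,0,0,0],
])

```text
time: 4.83
tool_pos: [0.4853, -0.1413, 0.0747]
tool_rot: [3.142, 0.0, 0.931]
contact_force: [-0.0, 0.5, 1.0]
opening: 0.0004
grip_force: 0.0
```

```bash
python3 - <<'E'
from h import *
c=cams.read_camera("side"); W=cloud(c)
m=(abs(W[...,0]-.5)<.09)&(W[...,1]>-.2)&(W[...,1]<-.03)&(W[...,2]>.01)&(W[...,2]<.1)
cv2.imwrite("pics/p1.png",cv2.resize(c["image"][190:280,240:360],(600,450),interpolation=2))
E
```

```text
(no output)
```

View pics/p1.png

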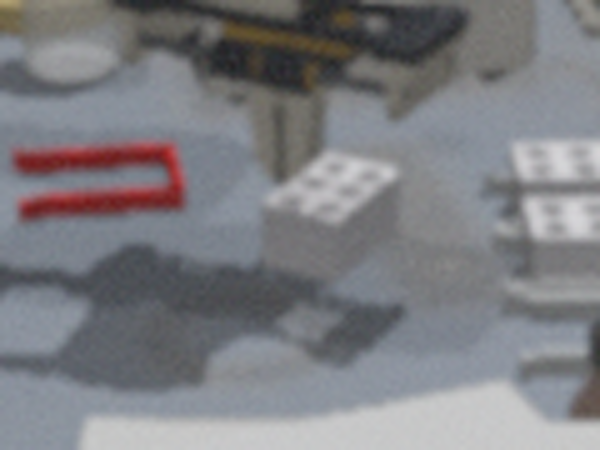

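The block now lies flat with wells up, at about (330,190) in the crop, and the fingers are just behind it. I raise and open the gripper, then measure the block.

carry_out([
  [0,0,-1,0,0,0,0],
  [0,0,-1,0,0,0,0],
  [0,0,-1,0,0,0,1],
  [0,0,-1,0,0,0,1],
  [0,0,0,0,0,0,1],
  [0,0,0,0,0,0,1],
  [0,0,0,0,0,0,1],
  [0,0,0,0,0,0,1],
])

```text
time: 5.55
tool_pos: [0.4852, -0.1409, 0.1143]
tool_rot: [-3.141, 0.0, 0.932]
contact_force: [0.0, 0.4, 0.9]
opening: 0.0362
grip_force: 0.0
```

```bash
cat > m.py <<'E'
from h import *
import sys
def rect(cam,cx,cy,z0=.033,z1=.046,r=.08,k=5):
    W=np.nanmedian([cloud(cams.read_camera(cam)) for _ in range(k)],0)
    m=(np.hypot(W[...,0]-cx,W[...,1]-cy)<r)&(W[...,2]>z0)&(W[...,2]<z1)
    n,l,st,ce=cv2.connectedComponentsWithStats(m.astype(np.uint8))
    if n<2: print(cam,"none"); return
    i=1+np.argmax(st[1:,4]); p=W[l==i][:,:2].astype(np.float32); q=cv2.minAreaRect(p); print(cam,np.round(q[0],4),np.round(q[1],4),round(q[2],1),st[i])
E
python3 - <<'E'
from m import *
rect("side",.515,-.10); rect("top",.515,-.10); s=robot.observe(); print(s["tool_pos"],s["tool_rot"],s["time"],s["opening"])
E
```

```text
side [ 0.5179 -0.0998] [0.0844 0.0511] 54.0 [292 221  28  16 251]
top none
[ 0.48546327 -0.1410523   0.11466675] [-3.14156883e+00  9.87875223e-05  9.31836884e-01] 6.05 0.07546237295790403
```

carry_out([
  [1.3,0.05,0,0,0,-0.01,1],
  [1.3,0.05,0,0,0,0,1],
  [1.3,0.05,0,0,0,0,1],
  [1.3,0.05,0,0,0,0,1],
  [0,0,1,0,0,0,1],
  [0,0,1,0,0,0,1],
  [0,0,1,0,0,0,1],
  [0,0,1,0,0,0,1],
])

```text
time: 6.72
tool_pos: [0.517, -0.1003, 0.0731]
tool_rot: [-3.14, 0.001, 0.942]
contact_force: [-0.5, -0.8, 0.8]
opening: 0.0918
grip_force: 0.0
```

carry_out([
  [0,0,1,0,0,0,1],
  [0,0,1,0,0,0,1],
  [0,0,1,0,0,0,1],
  [0,0,1,0,0,0,1],
  [0,0,0.5,0,0,0,1],
  [0,0,0.4,0,0,0,1],
  [0,0,0,0,0,0,0.3],
  [0,0,0,0,0,0,0.3],
], force=25)

```text
time: 7.38
tool_pos: [0.5179, -0.1003, 0.0257]
tool_rot: [3.141, 0.0, 0.942]
contact_force: [1.3, -0.1, 0.1]
opening: 0.0826
grip_force: 0.0
```

carry_out([
  [0,0,0,0,0,0,0],
  [0,0,0,0,0,0,0],
  [0,0,0,0,0,0,0],
  [0,0,0,0,0,0,0],
  [0,0,0,0,0,0,0],
  [0,0,0,0,0,0,0],
  [0,0,0,0,0,0,0],
  [0,0,0,0,0,0,0],
])

```text
time: 8.05
tool_pos: [0.5176, -0.1002, 0.0259]
tool_rot: [-3.141, 0.0, 0.942]
contact_force: [-2.2, 1.6, 4.1]
opening: 0.0499
grip_force: 25.0
```

carry_out([
  [0,0,-0.5,0,0,0,0],
  [0,0,-1,0,0,0,0],
  [0,0,-1,0,0,0.08,0],
  [0,0,-1,0,0,0.08,0],
  [0,0,-1,0,0,0.08,0],
  [0,0,-1,0,0,0.08,0],
  [0,0,-0.5,0,0,0.08,0],
  [0,0,0,0,0,0.08,0],
])

```text
time: 8.72
tool_pos: [0.5188, -0.1007, 0.0877]
tool_rot: [3.139, -0.002, 0.458]
contact_force: [0.3, 0.4, -2.1]
opening: 0.0498
grip_force: 25.0
```

carry_out([
  [0,0,0,0,0,0.08,0],
  [0,0,0,0,0,0.08,0],
  [0,0,0,0,0,0.08,0],
  [0,0,0,0,0,0.08,0],
  [0,0,0,0,0,0.08,0],
  [0,0,0,0,0,0.08,0],
  [0,0,0,0,0,0.08,0],
  [0,0,0,0,0,0.019,0],
])

```text
time: 9.38
tool_pos: [0.518, -0.1004, 0.0863]
tool_rot: [3.141, -0.001, -0.12]
contact_force: [-0.2, -0.7, -2.4]
opening: 0.0497
grip_force: 25.0
```

carry_out([
  [0.9,1.5,0,0,0,0,0],
  [1.8,1.8,0,0,0,0,0],
  [1.8,1.8,0,0,0,0,0],
  [1.8,1.8,0,0,0,0,0],
  [1.8,1.8,0,0,0,0,0],
  [1.8,1.8,0,0,0,0,0],
  [1.6,1.2,0,0,0,0,0],
  [0.5,0.5,0,0,0,0,0],
])

```text
time: 10.05
tool_pos: [0.6243, -0.2378, 0.086]
tool_rot: [3.14, -0.002, -0.117]
contact_force: [-1.6, -0.2, -2.1]
opening: 0.0498
grip_force: 25.0
```

```bash
python3 - <<'E'
from m import *
s=robot.observe(); print(s["tool_pos"],s["tool_rot"],s["time"],s["opening"],s["qpos"])
rect("side",.63,-.235,.08,.115,.09)
c=cams.read_camera("side"); cv2.imwrite("pics/p2.png",cv2.resize(c["image"][180:280,280:420],(700,500),interpolation=2))
E
```

```text
[ 0.62430362 -0.23783292  0.08597142] [ 3.14037177e+00 -2.20036737e-03 -1.16954103e-01] 10.05 0.04976164536779873 [-4.78422897e-01  7.33242499e-01  1.27508915e+00 -4.02136187e-04
  1.13077110e+00  1.20949972e+00]
side [ 0.6197 -0.2505] [0.0612 0.0894] 68.7 [337 223  33  16 365]
```

View pics/p2.png

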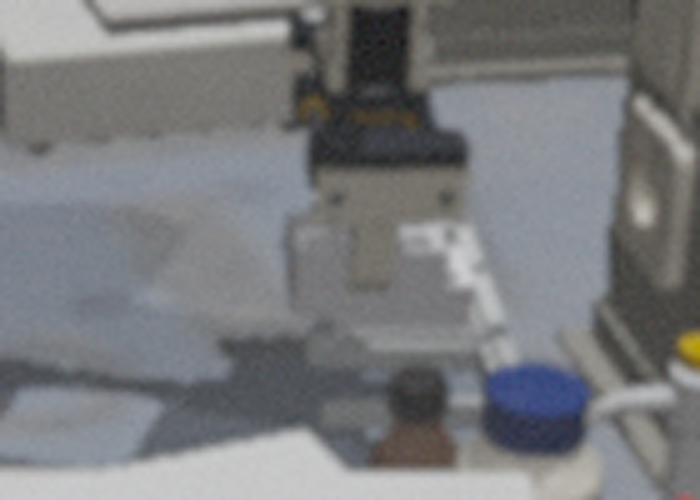

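The block is held level above the right bay, at (295–480,220–350) in the crop. Next I lower it about 12 mm short of home.

carry_out([
  [0.6,-0.1,0,0,0,0,0],
  [0.6,-0.1,0,0,0,0,0],
  [0.6,0,0,0,0,0,0],
  [0,0,0.5,0,0,0,0],
  [0,0,0.8,0,0,0,0],
  [0,0,0.8,0,0,0,0],
  [0,0,0.5,0,0,0,0],
  [0,0,0.4,0,0,0,0],
])

```text
time: 11.02
tool_pos: [0.64, -0.2353, 0.0541]
tool_rot: [-3.141, 0.002, -0.117]
contact_force: [0.1, 0.0, -2.9]
opening: 0.05
grip_force: 25.0
```

carry_out([
  [0,0,0.5,0,0,0,0],
  [0,0,0.5,0,0,0,0],
  [0,0,0.5,0,0,0,0],
  [0,0,0.5,0,0,0,0],
  [0,0,0.4,0,0,0,0],
  [0,0,0.3,0,0,0,0],
  [0,0,0.2,0,0,0,0],
  [0,0,0,0,0,0,0],
])

```text
time: 11.68
tool_pos: [0.6407, -0.2355, 0.0262]
tool_rot: [-3.142, 0.001, -0.117]
contact_force: [-0.0, 0.2, -2.4]
opening: 0.0495
grip_force: 25.0
```

carry_out([
  [0,0.2,0,0,0,0,0],
  [0,0,0.1,0,0,0,0],
  [0,0,0,0,0,0,0],
  [0,0,0,0,0,0,0.61],
  [0,0,0,0,0,0,0.61],
  [0,0,0,0,0,0,0.61],
  [0,0,0,0,0,0,0.61],
  [0,0,0,0,0,0,0.61],
])

```text
time: 12.35
tool_pos: [0.6407, -0.2376, 0.026]
tool_rot: [3.141, -0.0, -0.117]
contact_force: [-1.0, 0.3, 0.1]
opening: 0.0559
grip_force: 0.0
```

carry_out([
  [0,0,-0.5,0,0,0,0.61],
  [0,0,-1,0,0,0,0.61],
  [0,0,-1,0,0,0,0.61],
  [0,0,-1,0,0,0,0.61],
  [0,0,-1.5,0,0,0,0.61],
  [-2.5,0,0,0,0,0,0],
  [-3,0,0,0,0,0,0],
  [-3,0,0,0,0,0,0],
])

```text
time: 13.02
tool_pos: [0.5558, -0.2276, 0.0771]
tool_rot: [3.141, -0.002, -0.117]
contact_force: [-0.0, 0.2, 0.5]
opening: 0.0405
grip_force: 0.0
```

carry_out([
  [-2.5,0,0,0,0,0,0],
  [0,0,0,0,0,0,0],
  [0,0,0,0,0,0,0],
  [0,0,0,0,0,0,0],
  [0,0,0,0,0,0,0],
  [0,0,0,0,0,0,0],
  [0,0,0,0,0,0,0],
  [0,0,0,0,0,0,0],
])

```text
time: 13.68
tool_pos: [0.5317, -0.2247, 0.0755]
tool_rot: [3.142, 0.0, -0.117]
contact_force: [0.3, 0.0, 0.2]
opening: 0.0003
grip_force: 0.0
```

```bash
python3 - <<'E'
from m import *
s=robot.observe(); print(s["tool_pos"],s["tool_rot"],s["time"],s["opening"])
rect("side",.645,-.238,.032,.048,.06); rect("top",.645,-.238,.032,.048,.06)
c=cams.read_camera("top"); cv2.imwrite("pics/p3.png",cv2.resize(c["image"][165:285,250:370],(600,600),interpolation=2))
E
```

```text
[ 0.53174407 -0.2246587   0.07551147] [ 3.14155315e+00  4.63242049e-05 -1.16815250e-01] 13.6833 0.0003100189837868079
side [ 0.6424 -0.2401] [0.0545 0.0808] 82.6 [343 242  32  12 335]
top [ 0.6662 -0.24  ] [0.0501 0.0337] 81.6 [321 195  17  13 106]
```

View pics/p3.png

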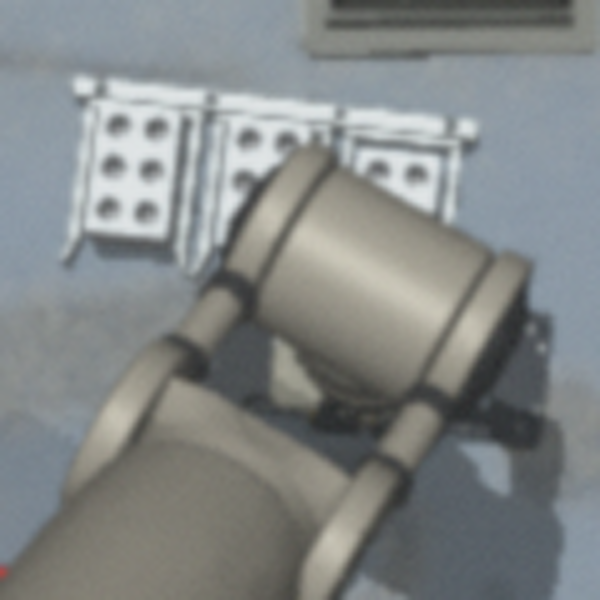

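The block sits in the right bay about 12 mm short of home, with its wells at (380–415,175) in the crop. Next I push it home with the closed fingers.

carry_out([
  [0,0.2,1,0,0,0,0],
  [0,0,1,0,0,0,0],
  [0,0,1,0,0,0,0],
  [0,0,1,0,0,0,0],
  [0,0,1,0,0,0,0],
  [0,0,0.3,0,0,0,0],
  [0,0,0,0,0,0,0],
  [1,0,0,0,0,0,0],
])

```text
time: 14.9
tool_pos: [0.5397, -0.2274, 0.0222]
tool_rot: [-3.141, 0.003, -0.118]
contact_force: [0.2, -0.1, 0.8]
opening: 0.0004
grip_force: 0.0
```

carry_out([
  [1,0,0,0,0,0,0],
  [1,0,0,0,0,0,0],
  [1,0,0,0,0,0,0],
  [1,0,0,0,0,0,0],
  [0.5,0,0,0,0,0,0],
  [0.3,0,0,0,0,0,0],
  [0.3,0,0,0,0,0,0],
  [0.3,0,0,0,0,0,0],
])

```text
time: 15.57
tool_pos: [0.5942, -0.2341, 0.0227]
tool_rot: [-3.141, 0.001, -0.117]
contact_force: [-2.4, 0.0, 0.8]
opening: 0.0004
grip_force: 0.9
```

carry_out([
  [0.15,0,0,0,0,0,0],
  [0.15,0,0,0,0,0,0],
  [0.15,0,0,0,0,0,0],
  [0,0,0,0,0,0,0],
  [0,0,0,0,0,0,0],
  [0,0,0,0,0,0,0],
  [0,0,0,0,0,0,0],
  [0,0,0,0,0,0,0],
])

```text
time: 16.23
tool_pos: [0.5992, -0.2348, 0.0228]
tool_rot: [3.141, -0.0, -0.117]
contact_force: [0.3, 0.4, -0.8]
opening: 0.0006
grip_force: 0.0
```

carry_out([
  [0.1,0,0,0,0,0,0],
  [0.1,0,0,0,0,0,0],
  [0.1,0,0,0,0,0,0],
  [0.1,0,0,0,0,0,0],
  [0.1,0,0,0,0,0,0],
  [0.05,0,0,0,0,0,0],
  [0,0,0,0,0,0,0],
  [0,0,0,0,0,0,0],
])

```text
time: 16.9
tool_pos: [0.6034, -0.2352, 0.0227]
tool_rot: [-3.141, 0.003, -0.117]
contact_force: [-5.7, 1.2, 3.4]
opening: 0.0006
grip_force: 3.2
```

carry_out([
  [0.05,0,0,0,0,0,0],
  [0.05,0,0,0,0,0,0],
  [0.05,0,0,0,0,0,0],
  [0,0,0,0,0,0,0],
  [0,0,0,0,0,0,0],
  [0,0,0,0,0,0,0],
  [0,0,0,0,0,0,0],
  [0,0,0,0,0,0,0],
])

```text
time: 17.57
tool_pos: [0.6034, -0.2351, 0.0227]
tool_rot: [-3.141, 0.006, -0.117]
contact_force: [-12.2, 0.8, 7.9]
opening: 0.0006
grip_force: 6.1
```

carry_out([
  [-0.2,0,0,0,0,0,0],
  [-0.3,0,0,0,0,0,0],
  [-1,0,0,0,0,0,0],
  [-2,0,0,0,0,0,0],
  [-2,0,-1,0,0,0,0],
  [-1,0,-2,0,0,0,0],
  [0,0,-3,0,0,0,0],
  [0,0,-3,0,0,0,0],
])

```text
time: 18.23
tool_pos: [0.5408, -0.2277, 0.1132]
tool_rot: [-3.141, 0.001, -0.118]
contact_force: [0.2, 0.5, -0.3]
opening: 0.0005
grip_force: 0.0
```

carry_out([
  [-3,0,-2,0,0,0,0],
  [-3,0,-2,0,0,0,0],
  [-3,2,-1,0,0,0,0],
  [-2,3,0,0,0,0,0],
  [-2,3,0,0,0,0,0],
  [-1,3,0,0,0,0,0],
  [0,3,0,0,0,0,0],
  [0,0,0,0,0,0,0],
])

```text
time: 18.9
tool_pos: [0.3855, -0.3558, 0.1633]
tool_rot: [3.137, -0.003, -0.121]
contact_force: [0.2, 0.4, 0.2]
opening: 0.0004
grip_force: 0.0
```

```bash
python3 - <<'E'
from m import *
for x,y in ((.6736,-.0811),(.664,-.1601),(.6547,-.2396)): rect("top",x,y,.033,.048,.055)
c=cams.read_camera("top"); cv2.imwrite("pics/p4.png",c["image"][100:340,100:500])
s=robot.observe(); print(s["tool_pos"],s["time"])
E
```

```text
top [ 0.6737 -0.0812] [0.0504 0.0807] 84.1 [267 185  20  28 345]
top [ 0.6639 -0.1599] [0.0501 0.0807] 84.4 [293 188  19  28 344]
top [ 0.6558 -0.2387] [0.0499 0.0812] 83.0 [319 190  20  29 342]
[ 0.38614877 -0.3505299   0.16272963] 19.7
```

View pics/p4.png

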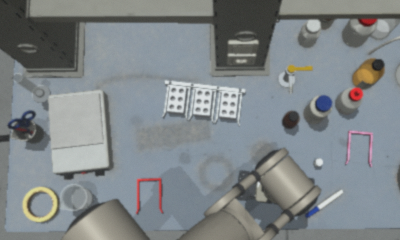

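All three blocks are in line in the rack at (165–242,82–122), and the parked blocks haven't moved. I check that the block lies flat, then hand in.

```bash
python3 - <<'E'
from m import *
W=np.nanmedian([cloud(cams.read_camera("top")) for _ in range(5)],0)
ok=True
for x,y in ((.6639,-.1599),(.6558,-.2387)):
    m=(abs(W[...,0]-x)<.037)&(abs(W[...,1]-y)<.02)&(W[...,2]>.03)&(W[...,2]<.06); p=W[m]
    f=np.linalg.lstsq(np.c_[p[:,:2]-[x,y],np.ones(len(p))],p[:,2],rcond=None)[0]; print(np.round(f,4)); ok&=abs(f[0])<.05
if ok: print(robot.hand_in())
E
```

```text
[0.0054 0.0106 0.0392]
[-0.0072 -0.0111  0.0393]
the job is handed in; nothing more can be done
None
```

The block was tipped wells-up and now lies flat in the right-hand bay, pushed home until it met the back stop. The parked blocks measured unmoved, and the job was handed in at about 20 s.

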